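# Raise the ratchet guard one notch and feed the bar under it

### The job

On the tapping fixture, lift the guard by its handle one notch, so that its pawl holds it there by itself, and let go. Then lay the drilled aluminium bar flat in the fixture's channel, wholly in front of the guard, let go of it, and take it again by its tail end (or push it there) to slide it along the channel under the guard until it is fully home against the end stop. Leave the guard on that first notch and the other things on the bench where they are.

Things in the scene. Friction and masses are not known exactly. Their poses are not given: they have to be found in the camera images.
- fixture: Tapping fixture bolted to the bench: steel base plate 170 x 340 x 10 mm, own x -75 to 95, own y -200 to 140. Origin on the bench, z up. A straight open-topped channel runs along own y, centre line x = -20 mm; bars are fed towards +y. Behind it, at x = 55, y = 60 mm, two cream cheeks up to z = 95 mm guide the guard's rack; a spring pawl stands behind them (x 65 to 100, up to z = 101).
- channel_entry (a point): Point on the channel floor at its open end: fixture x = -20, y = -198, z = 10 mm; axes as the fixture's. The channel is 38 mm wide between two rails, each 12 mm wide with tops 8 mm above the floor, that run from fixture y = -198 to 122 mm. The guard's plate begins at y = 20 mm.
- stop_face (a point): Point on the channel floor at the foot of the end stop's face: fixture x = -20, y = 120, z = 10 mm. The stop is a steel block across the channel, 62 mm wide, top 34 mm above the floor. A bar fully home touches it: bar's centre at fixture y = 40, its underside on the floor, 60 mm of its tail still in front of the guard (-y side).
- guard (a joint): Height of the guard, m: 0 (start, lowest notch) to 0.060; notches at 0, 0.025, 0.050. Going up the spring pawl clicks under each tooth by itself; let go, the guard falls back to the last notch passed. Let go from between 0.028 and 0.047 it rests on the first notch, 0.025; past 0.050 it stays on the second, which is wrong and cannot be undone. Lifting takes about 7 N, some 10 N over a tooth.
- guard_plate (a point): Centre of the underside of the guard's cream plate, 99 mm (fixture x, -55 to 44) x 80 mm (fixture y, 20 to 100), 6 mm thick, over the channel; 20 mm above the channel floor when down, 45 mm on the first notch. Plate, steel rack with saw teeth and handle are one vertical slider, 0.6 kg.
- guard_grip (a point): Centre of the guard's black handle on top of the rack: an upright block 16 mm (fixture y) x 40 mm (fixture x) x 42 mm high, at fixture x = 55, y = 60 mm, 150 mm above the bench while the guard is down; it rises with the guard. Axes as the fixture's. Nothing stands above it: pinch it from above across its 16 mm.
- bar: Loose aluminium bar with six dark drilled holes along its top, 160 mm (own y) x 30 mm (own x) x 36 mm high, about 0.46 kg, the same end for end. Origin at the centre of its underside; z up. It starts lying on the bench to the robot's right.
- collet: Bystander: steel tap collet, 38 mm across, 80 mm tall, standing on the bench beyond the fixture. Origin under its centre.
- parallel: Bystander: wooden block 50 x 100 x 45 mm lying on the bench to the left of the fixture. Origin under its centre.
- tapwrench: Bystander: tap wrench, a steel rod 152 mm long (own y) with a 50 x 24 x 20 mm middle, lying on the bench beyond the bar and the fixture. Origin under its middle.
Things that resemble listed ones, but are neither listed nor needed, are in the scene too. What is meant by the bar is not green, orange or yellow, and is the smaller of those in its own colour.

How it is judged:
By the outcome, as a careful person would: the job done as asked, in the order asked, and still so for the second after the job is handed in, with the robot touching nothing.
It also fails if it takes over 64 s, if anything falls off the work surface, if the arm or the gripper's body presses on something with over 40 N, if the wrist force passes 120 N, or if a joint passes its speed limit or range.

### The arm

A 6-joint arm with a two-finger parallel gripper is mounted at the origin on the work surface. World frame = base frame: x ahead of the robot, y to its left, z up, the work surface at z = 0. Lengths are in m, angles in rad, forces in N, time in s.
With the tool pointing down it reaches from about 0.375 to 0.9 m from the base axis. Payload 3.1 kg.
Tool frame: the origin (TCP) lies midway between the tips of the shut fingers; the grasp point (between the pads) lies 19 mm behind it; z points along the fingers, y is the line along which they close (so a half turn about z gives the same grasp; the last joint's range is limited). The gripper opens to 85 mm and grips with 20 to 120 N. Pads are 22 mm wide; open, the fingers measure 114 mm over their backs; the gripper's body (76 mm by 85 mm) begins 54 mm behind the grasp point. The pads swing forward as they close: fully open they stand 13 mm farther back than shut.
Start: joints at [-1.335, 0.527, 1.433, -0, 1.181, -0.178], TCP at [0.252, -0.572, 0.231] pointing down, gripper open.
Joint ranges: [-3.08, 3.08], [-0.75, 2.2], [0.22, 2.44], [-1.43, 4.57], [0, 2.65], [-2.85, 2.85]. Speed limits (rad/s): [2.79, 2.79, 3.14, 3.14, 3.14, 3.14].

### API

Orientations are given as a unit quaternion [x, y, z, w].
In Python, from station import manip gives the robot as it stands.
- The arm moves only by the tool step_arm, never from a script. Its argument "targets" is text: rows parted by semicolons, each of 4 numbers parted by spaces: the shift along the tool's x, y, z in mm, then the turn about the tool's z in degrees. A call has 1 to 12 rows; each row is the pose to reach, as a shift and turn from the pose commanded when the call began, along the tool's axes at that moment; what a row does not reach only later rows make up. A row lasts 1/10 s, in which the tool goes at most 50 mm and 8.59 degrees, less where a joint would pass 70% of its speed; a pose out of reach is approached as far as the arm can. A call with a gripper value outside its range is refused whole. "gripper" is the closure, from 0 (fully open) to 1 (shut), set as the call begins (left out, the last holds). The fingers move at their own pace and stop on an object; "squeeze" is the grip in N (left out, the last holds). Time passes only in rows, so rows that repeat a pose let the fingers close. It gives the time, the measured TCP pose, the force, the opening and the grip force at its end, in the units of the state.
- manip.sense(): the state, without advancing time (a new reading comes with each control period).
- manip.snapshot(name): name is "scene" or "top"; returns the picture (480x640x3 uint8, red, green, blue); there is no depth.
- manip.get_calibration(name): a dict with "fov_y" (degrees; the focal length in pixels is half the picture's height over the tangent of half this angle, whatever the lens; pixels are square), "cx", "cy" (the principal point, pixels), "extrinsics" (4x4, takes a point from camera to world coordinates). Camera axes: x right, y down, z forward; pixel columns grow to the right and rows downward; lengths in m; the calibration is good to about 2 mm. A picture is of the moment at which its call begins. get_calibration takes no time and is no camera call.
- manip.sign_off(): hands the job in; it is judged then, once.
Trained networks look in the newest picture that a camera, given by its name, has taken for a name from the list of things; names that differ only in an ending like _2 or _b are one class to them, and where a whole thing is asked for, a point or a joint stands for the part that bears it (a point fixed in the world has none). Each returns a list of dicts, best first, with "p" (0 to 1); they miss things now and then, are a little off and sometimes report something else, mostly with a low value. They report only what shows in the picture. A call takes as long as a camera call. They do not tell look-alikes from the thing itself.
- manip.recognise(camera, query): "position" ([column, row] in pixels, amid what is visible of it).
- manip.masks_of(camera, query): "pixels" (480x640 bool, what is visible of it) and "position" ([column, row] in pixels, amid what is visible of it).
- manip.mark_of(camera, query): "position" ([column, row] in pixels: a listed point, or the origin of a listed thing).
The state is a dict: "t": time; "q": joint angles; "qd": joint speeds; "tau": joint torques, N m; "tcp_pos": TCP position; "tool_rot": TCP orientation; "force": force on the tool from outside, world axes, zero at the start; "ft_torque": the same for the moment, N m; "finger_gap": opening from 0.0 (shut) to 1.0 (fully open); "gripper_force": force on a finger pad.
Only numpy, scipy, OpenCV 4.12 (cv2) and the standard library are available. Lean on these libraries where they do the work, as an engineer would, in place of code of your own. Each camera call takes 0.05 s, during which the arm holds its last target. There are 200 camera calls.

## Working session

There is one attempt and no reset: what is moved stays moved. The work goes in short steps, Python scripts to look and compute and a tool call to move; the robot and the scene stay as the last step left them, time stands still between calls to the robot, and variables do not carry over. Pictures are saved under pics/ and viewed, at most 10 in all, crops included, and the job is handed in when it is done.

Besides the shell and the picture viewer there is one more tool, called after "Request:" by a JSON object that holds its "name" and its "arguments". step_arm: Moves the arm, as the interface text tells. Its arguments: {"type":"object","properties":{"targets":{"type":"string"},"gripper":{"type":"number"},"squeeze":{"type":"number"}},"required":["targets"]}

```bash
mkdir -p pics; cat > h.py <<'E'
import numpy as np, cv2
from station import manip
def ray(cam,px):
    c=manip.get_calibration(cam);f=240/np.tan(np.radians(c["fov_y"])/2);T=np.array(c["extrinsics"])
    d=T[:3,:3]@np.array([(px[0]-c["cx"])/f,(px[1]-c["cy"])/f,1]);return T[:3,3],d
def at(cam,px,z):
    o,d=ray(cam,px);return (o+d*(z-o[2])/d[2])
def proj(cam,p):
    c=manip.get_calibration(cam);f=240/np.tan(np.radians(c["fov_y"])/2);T=np.array(c["extrinsics"])
    q=T[:3,:3].T@(np.array(p)-T[:3,3]);return np.array([c["cx"]+f*q[0]/q[2],c["cy"]+f*q[1]/q[2]])
def snap(cam,name):
    im=manip.snapshot(cam);cv2.imwrite(f"pics/{name}.png",im[:,:,::-1]);return im
E
python3 - <<'E'
from h import *
np.set_printoptions(precision=4,suppress=True)
for c in("scene","top"):
    snap(c,c+"0");k=manip.get_calibration(c);print(k)
Z=dict(fixture=0,channel_entry=.01,stop_face=.01,guard_plate=.03,guard_grip=.15,bar=0,collet=0,parallel=0,tapwrench=0)
for c in("top","scene"):
  for n,z in Z.items():
    for d in manip.mark_of(c,n)[:4]: print(c,n,round(d["p"],2),np.round(d["position"],1),at(c,d["position"],z))
print(manip.sense())
E
```

```text
{'fov_y': 50.991056266816734, 'cx': 316.14989293843945, 'cy': 235.3583322941843, 'extrinsics': array([[ 0.564 ,  0.5337, -0.6301,  1.2647],
       [ 0.8258, -0.3629,  0.4317, -0.5567],
       [ 0.0018, -0.7638, -0.6454,  0.9059],
       [ 0.    ,  0.    ,  0.    ,  1.    ]])}
{'fov_y': 48.73267112394931, 'cx': 321.76061899900606, 'cy': 240.5189586645402, 'extrinsics': array([[-0.0002, -0.9856,  0.1689,  0.2489],
       [-0.9999, -0.0023, -0.0145, -0.0117],
       [ 0.0147, -0.1689, -0.9855,  1.5076],
       [ 0.    ,  0.    ,  0.    ,  1.    ]])}
top fixture 0.56 [254.9 227. ] [0.5466 0.1596 0.    ]
top channel_entry 0.92 [326.1 225.5] [ 0.5496 -0.0463  0.01  ]
top stop_face 0.85 [217.4 239.3] [0.5085 0.2648 0.01  ]
top stop_face 0.6 [235.4 231.6] [0.531 0.214 0.01 ]
top guard_plate 0.93 [232.6 229.4] [0.5336 0.2191 0.03  ]
top guard_plate 0.48 [216.5 241.9] [0.4976 0.2634 0.03  ]
top guard_grip 0.57 [223.1 198.6] [0.5928 0.2276 0.15  ]
top bar 0.97 [369.6 278.1] [ 0.3988 -0.1705  0.    ]
top bar 0.7 [481.7 264.6] [ 0.4381 -0.4942  0.    ]
top bar 0.6 [418.9 240.4] [ 0.5084 -0.3151  
[... 697 characters left out ...]
ne bar 0.7 [252.2 269.5] [ 0.4001 -0.1643  0.    ]
scene collet 0.75 [366.3 346.6] [ 0.7573 -0.074   0.    ]
scene parallel 0.63 [445.  210.2] [0.4996 0.4306 0.    ]
scene tapwrench 0.56 [288.  377.1] [ 0.7264 -0.2585  0.    ]
{'t': 1.0, 'q': array([-1.3345,  0.5275,  1.4327,  0.    ,  1.1814, -0.1785]), 'qd': array([ 0.0015,  0.0013, -0.0008,  0.0013,  0.001 , -0.0009]), 'tau': array([  0.0002, -44.2328, -17.8423,  -0.0002,   0.0007,   0.    ]), 'tcp_pos': array([ 0.2519, -0.572 ,  0.2313]), 'tool_rot': array([0.9786, 0.2059, 0.    , 0.    ]), 'force': array([-0.2597,  0.9001, -0.226 ]), 'ft_torque': array([ 0.0238,  0.0061, -0.0704]), 'gripper_force': 0.0, 'finger_gap': 1.0034699021258153}
```

View pics/scene0.png

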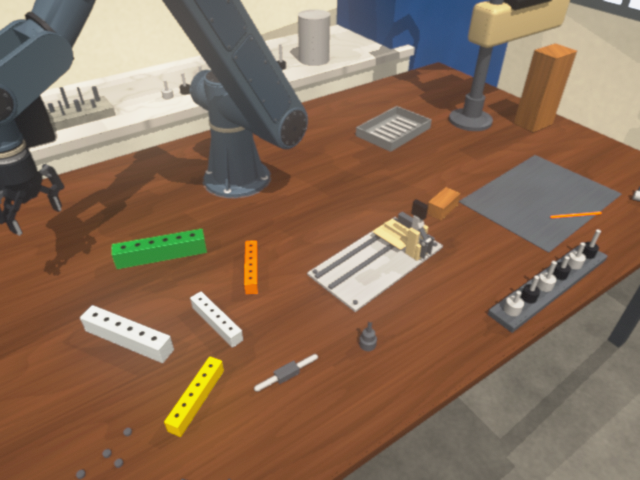

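View pics/top0.png

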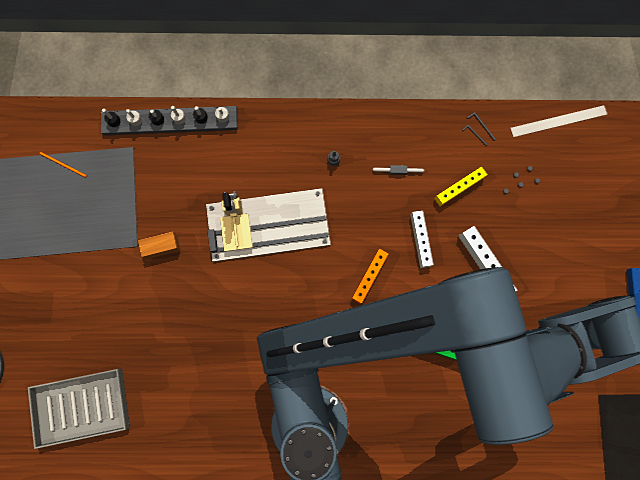

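The possible bars in the scene picture are green (160,247), orange (251,267), yellow (195,395), large white (127,332) and small white (217,318). The small white one fits the description. In the top picture it is at (422,239), and the fixture's plate is around (268,226) with the guard at its left end. Next I'll measure both and check a crop.

```bash
python3 - <<'E'
from h import *
np.set_printoptions(precision=4,suppress=True)
im={c:snap(c,c+"1") for c in("top","scene")}
cv2.imwrite("pics/crop.png",cv2.resize(im["top"][170:290,190:450,::-1],None,fx=3,fy=3,interpolation=cv2.INTER_CUBIC))
def rect(cam,m,z):
    ct=max(cv2.findContours(m.astype(np.uint8),cv2.RETR_EXTERNAL,cv2.CHAIN_APPROX_NONE)[0],key=cv2.contourArea)[:,0]
    P=np.array([at(cam,p,z)[:2] for p in ct])*1000
    return cv2.minAreaRect(P.astype(np.float32))
for c in("top","scene"):
    for d in manip.masks_of(c,"bar"): print(c,"bar",round(d["p"],2),d["position"],rect(c,d["pixels"],.036),d["pixels"].sum())
    for d in manip.masks_of(c,"fixture")[:2]: print(c,"fix",round(d["p"],2),rect(c,d["pixels"],.01))
    for d in manip.masks_of(c,"guard_grip")[:2]: print(c,"gg",round(d["p"],2),d["position"],d["pixels"].sum())
    for n,z in(("guard_grip",.15),("bar",0),("stop_face",.01),("channel_entry",.01)):
        for d in manip.mark_of(c,n)[:3]: print(c,n,round(d["p"],2),at(c,d["position"],z))
E
```

```text
top bar 0.92 [463.2, 186.7] ((661.2364501953125, -432.7079772949219), (33.88520050048828, 167.83094787597656), 31.61528778076172) 601
top bar 0.91 [477.1, 251.3] ((475.96026611328125, -476.0460510253906), (127.39319610595703, 52.81739044189453), 29.6080265045166) 754
top bar 0.66 [232.6, 227.2] ((558.453125, 214.06369018554688), (168.30299377441406, 80.34873962402344), 8.246986389160156) 1210
top bar 0.64 [418.9, 239.1] ((507.4425048828125, -313.597900390625), (161.19390869140625, 38.05366897583008), 7.849320888519287) 713
top bar 0.64 [371.1, 276.6] ((402.2818603515625, -166.56109619140625), (30.897825241088867, 161.50743103027344), 60.428890228271484) 615
top fix 0.77 ((564.29296875, 125.64051818847656), (198.33680725097656, 343.4195861816406), 7.467174530029297)
top fix 0.17 ((564.3064575195312, 218.254150390625), (169.66661071777344, 81.30017852783203), 8.269915580749512)
top gg 0.57 [230.1, 227.1] 1127
top guard_grip 0.5 [ 0.4801 -0.2786  0.15  ]
top bar 0.98 [ 0.4439 -0.4913  0.    ]
top bar 0.86 [ 0.5098 -0.312   0.    ]
top bar 0.68 [ 0.666  -0.4443  0.    ]
top stop_face 0.5
[... 577 characters left out ...]
578, 195.49940490722656), 60.79932403564453) 698
scene bar 0.55 [195.0, 397.2] ((678.5138549804688, -438.8940124511719), (45.90816879272461, 171.24375915527344), 35.10291290283203) 1671
scene fix 0.76 ((547.1350708007812, 175.84376525878906), (182.1871337890625, 462.8957824707031), 9.852014541625977)
scene fix 0.4 ((507.69677734375, 229.12242126464844), (106.63133239746094, 87.43511962890625), 8.64497184753418)
scene gg 0.67 [407.0, 227.4] 1064
scene gg 0.19 [445.0, 202.4] 647
scene guard_grip 0.69 [0.5799 0.2311 0.15  ]
scene bar 0.78 [ 0.3992 -0.1702  0.    ]
scene bar 0.76 [ 0.6723 -0.4392  0.    ]
scene bar 0.75 [ 0.4503 -0.5025  0.    ]
scene channel_entry 0.87 [ 0.5516 -0.0397  0.01  ]
```

View pics/crop.png

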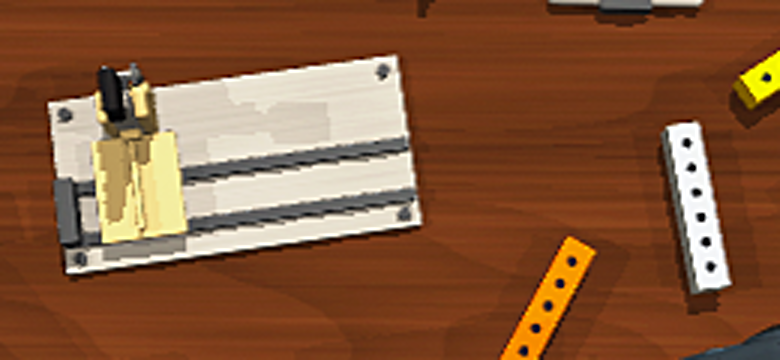

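The crop shows the plain small white bar with six holes at crop (697,207), which is top (422,239). The plate's corners are at crop (49,102), (396,56), (422,225) and (66,273). I'll fit both poses from these outlines.

```bash
cat > fit.py <<'E'
from h import *
from scipy.optimize import least_squares
def fit(cam,mask,z,box,p0,tol=12):
    """pose (x,y,mm, yaw deg) of rectangle box=(x0,x1,y0,y1) whose outline at height z matches mask's contour"""
    x0,x1,y0,y1=box
    ct=np.vstack([c[:,0] for c in cv2.findContours(mask.astype(np.uint8),cv2.RETR_EXTERNAL,cv2.CHAIN_APPROX_NONE)[0]])
    P=np.array([at(cam,p,z)[:2] for p in ct])*1000
    def sd(p):
        a=np.radians(p[2]);L=(P-p[:2])@np.array([[np.cos(a),-np.sin(a)],[np.sin(a),np.cos(a)]])
        # contour pixels sit inside by half a pixel (~1.4 mm)
        dx=np.maximum(x0+1.4-L[:,0],L[:,0]-x1+1.4);dy=np.maximum(y0+1.4-L[:,1],L[:,1]-y1+1.4)
        return np.where((dx>0)&(dy>0),np.hypot(dx,dy),np.maximum(dx,dy))
    p=np.array(p0,float)
    for t in(30,tol,6):
        r=least_squares(lambda q:sd(q),p,loss="soft_l1",f_scale=1.) if t==30 else least_squares(lambda q:np.clip(sd(q),-t,t),p,loss="soft_l1",f_scale=1.)
        p=r.x
    d=sd(p);return p,np.median(abs(d)),(abs(d)<3).mean()
E
python3 - <<'E'
from fit import *
np.set_printoptions(precision=2,suppress=True)
im=cv2.imread("pics/top1.png");hsv=cv2.cvtColor(im,cv2.COLOR_BGR2HSV).astype(int)
m=((hsv[...,1]<70)&(hsv[...,2]>110)).astype(np.uint8)
# corners
C=np.array([[49,102],[396,56],[422,225],[66,273]])/3+[190,170]-[1/3,1/3]
W=np.array([at("top",c,.01)[:2] for c in C])*1000
F=np.array([[95,140],[95,-200],[-75,-200],[-75,140]])
A,_=cv2.estimateAffinePartial2D(F.astype(np.float32),W.astype(np.float32))
print("corners",W,"\nangle",np.degrees(np.arctan2(A[1,0],A[0,0])),"scale",np.hypot(A[0,0],A[1,0]),"origin",A[:,2])
fm=np.zeros_like(m);fm[180:270,200:335]=m[180:270,200:335]
fm=cv2.morphologyEx(fm,cv2.MORPH_CLOSE,np.ones((9,9)))
print("fixture",*fit("top",fm,.01,(-75,95,-200,140),[*A[:,2],7.5]))
bm=np.zeros_like(m);b=((hsv[...,1]<60)&(hsv[...,2]>185)).astype(np.uint8);bm[200:280,405:440]=b[200:280,405:440]
bm=cv2.morphologyEx(bm,cv2.MORPH_CLOSE,np.ones((3,3)))
print("bar",bm.sum(),*fit("top",bm,.036,(-15,15,-80,80),[507,-313,-80]))
E
```

```text
corners [[613.   301.11]
 [660.07 -33.52]
 [493.63 -58.33]
 [446.83 278.98]] 
angle 7.96838948142786 scale 0.995774867785245 origin [539.38 150.26]
fixture [539.51 150.32   8.23] 1.4900527340807344 0.6237816764132553
bar 559 [ 509.49 -317.64  -81.  ] 0.7093190912987373 1.0
```

```bash
cat > go.py <<'E'
from h import *
from scipy.spatial.transform import Rotation as R
def go(x,y,z,yaw):
    """shift (mm) in tool axes and turn (deg) to world mm target, tool-x yaw deg"""
    s=manip.sense();r=R.from_quat(s["tool_rot"]);p=np.array(s["tcp_pos"])*1000
    ex=r.as_matrix()[:,0];cur=np.degrees(np.arctan2(ex[1],ex[0]))
    d=(yaw-cur+180)%360-180
    print("t",round(s["t"],2),"at",p.round(1),"yaw",round(cur,2),"-> shift",r.inv().apply(np.array([x,y,z])-p).round(1),"turn",round(-d,2))
def fx(x,y,o=(539.5,150.3),a=8.1):
    a=np.radians(a);return o[0]+x*np.cos(a)-y*np.sin(a),o[1]+x*np.sin(a)+y*np.cos(a)
E
python3 - <<'E'
from go import *;from fit import fit
im=cv2.imread("pics/scene1.png");hsv=cv2.cvtColor(im,cv2.COLOR_BGR2HSV).astype(int)
m=((hsv[...,1]<70)&(hsv[...,2]>110)).astype(np.uint8)
fm=np.zeros_like(m);fm[215:310,300:445]=m[215:310,300:445]
fm=cv2.morphologyEx(fm,cv2.MORPH_CLOSE,np.ones((9,9)))
print("fixture scene",fit("scene",fm,.01,(-75,95,-200,140),[539,150,8]))
v=cv2.resize(im[190:320,290:450],None,fx=4,fy=4,interpolation=cv2.INTER_CUBIC)
for x,y,z in[(-75,-200,10),(95,-200,10),(95,140,10),(-75,140,10),(-20,-198,10),(-20,120,10),(55,60,171)]:
    p=(proj("scene",np.array([*fx(x,y),z])/1000)-[290,190]+.5)*4
    cv2.circle(v,tuple(int(a) for a in p),3,(0,0,255),1)
cv2.imwrite("pics/sc.png",v)
print(fx(55,60));go(*fx(55,60),231,8.1)
E
```

```text
fixture scene (array([545.65323939, 145.10258704,   7.78478394]), np.float64(3.933668458149853), np.float64(0.4155495978552279))
(np.float64(585.4972272581557), np.float64(217.45098721956052))
t 1.8 at [ 251.9 -572.   231.3] yaw 23.77 -> shift [ 6.235e+02 -5.880e+02  3.000e-01] turn 15.67
```

View pics/sc.png

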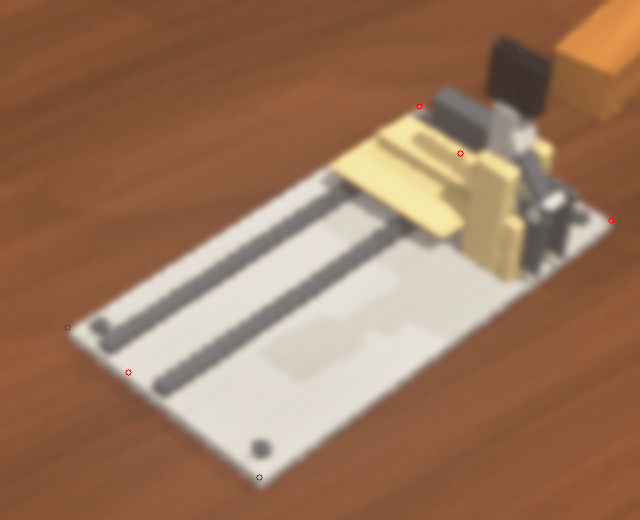

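Request:
{"name": "step_arm", "arguments": {"targets": "36 -34 0 2;73 -68 0 4;109 -102 0 6;145 -137 0 8;182 -171 0 10;218 -205 0 12;254 -240 0 14;291 -274 0 15.7;327 -308 0 15.7;363 -342 0 15.7;400 -377 0 15.7;436 -411 0 15.7", "gripper": 0, "squeeze": 60}}

```text
t: 3.0
tcp_pos: [0.4858, -0.0186, 0.2317]
tool_rot: [0.998, 0.07, 0.0, 0.0]
force: [1.4, -1.0, 0.2]
finger_gap: 1.002
gripper_force: 0.0
```

Overlaid on the scene crop, the predicted points land within about 2 px of the real corners. The plate corner is at (262,487) against the predicted (259,477), so I shift the origin to about (541,149.3). The handle point sits on top of the black block at (521,48).

```bash
sed -i 's/539.5,150.3/541,149.3/' go.py; python3 -c "
from go import *
go(*fx(55,60),231,8.1)"
```

```text
t 3.0 at [485.8 -18.6 231.7] yaw 8.07 -> shift [ 133.2 -218.5    0.7] turn -0.03
```

Request:
{"name": "step_arm", "arguments": {"targets": "25 -41 0 0;50 -82 0 0;75 -123 0 0;100 -164 0 0;120 -200 0 0;133 -218 0 0;133 -218 0 0;133 -218 0 0"}}

```text
t: 3.8
tcp_pos: [0.5858, 0.214, 0.231]
tool_rot: [0.997, 0.071, -0.0, 0.0]
force: [1.0, -0.3, 0.2]
finger_gap: 1.001
gripper_force: 0.0
```

```bash
python3 -c "
from go import *
go(*fx(55,60),135,8.1)
a=snap('scene','s2');b=snap('top','t2')
A=cv2.resize(a[110:260,330:530],None,fx=2,fy=2);B=cv2.resize(b[140:290,150:350],None,fx=2,fy=2)
cv2.imwrite('pics/c2.png',np.hstack([A,B])[:,:,::-1])
for c in ('scene','top'): print(c,proj(c,manip.sense()['tcp_pos']))"
```

```text
t 3.8 at [585.8 214.  231. ] yaw 8.13 -> shift [ 1.7 -2.3 96. ] turn 0.03
scene [421.96089055 182.18068919]
top [223.42000095 193.36124615]
```

View pics/c2.png

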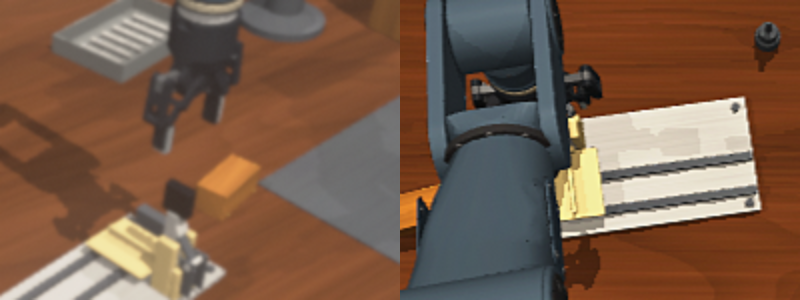

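In the scene half of the picture the fingers straddle the handle (crop 180,190) along the fixture's y, with the midpoint above it. I'll descend.

Request:
{"name": "step_arm", "arguments": {"targets": "1 -2 25 0;1 -2 50 0;1 -2 75 0;1 -2 96 0;1 -2 96 0"}}

```text
t: 4.4
tcp_pos: [0.5843, 0.2141, 0.1325]
tool_rot: [0.998, 0.069, -0.004, 0.0]
force: [-0.2, -0.5, -0.4]
finger_gap: 0.996
gripper_force: 0.0
```

Request:
{"name": "step_arm", "arguments": {"targets": "0 0 0 0;0 0 0 0;0 0 0 0;0 0 0 0;0 0 0 0;0 0 0 0;0 0 0 0;0 0 0 0;0 0 0 0;0 0 0 0", "gripper": 1, "squeeze": 60}}

```text
t: 5.4
tcp_pos: [0.5871, 0.2183, 0.1365]
tool_rot: [0.998, 0.071, 0.001, -0.002]
force: [-1.4, 5.8, 4.0]
finger_gap: 0.178
gripper_force: 59.4
```

Request:
{"name": "step_arm", "arguments": {"targets": "0 0 -6 0;0 0 -12 0;0 0 -18 0;0 0 -24 0;0 0 -30 0;0 0 -36 0;0 0 -37 0;0 0 -37 0;0 0 -37 0"}}

```text
t: 6.3
tcp_pos: [0.587, 0.2183, 0.1717]
tool_rot: [0.998, 0.071, 0.001, -0.002]
force: [1.6, 6.1, -5.6]
finger_gap: 0.18
gripper_force: 58.9
```

```bash
python3 -c "
from go import *
a=snap('scene','s3')
cv2.imwrite('pics/c3.png',cv2.resize(a[150:290,340:480],None,fx=4,fy=4)[:,:,::-1])
for d in manip.mark_of('scene','guard_plate')[:2]: print(d)
print([proj('scene',np.array([*fx(-5.5,60),z])/1000) for z in (30,55,67)])"
```

```text
{'position': [397.9, 224.0], 'p': 0.79}
[array([395.31286637, 234.58490064]), array([396.27979889, 227.42524251]), array([396.75222066, 223.92719251])]
```

View pics/c3.png

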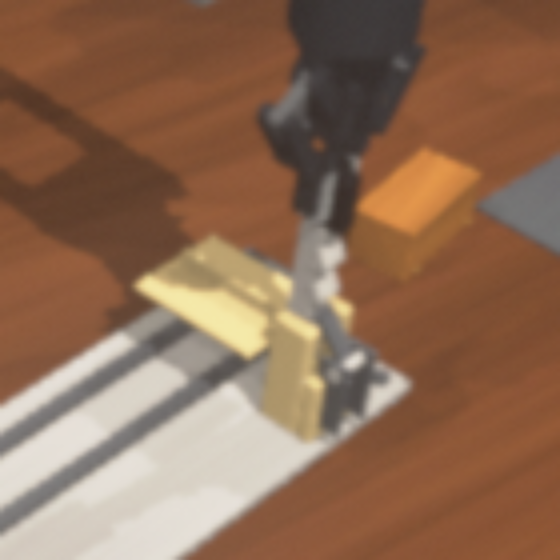

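The picture shows the plate raised (crop 215,295) with the rack drawn up. The measured lift is 35 mm, mid-window, so I'll let go and rise.

Request:
{"name": "step_arm", "arguments": {"targets": "0 0 0 0;0 0 0 0;0 0 0 0;0 0 0 0;0 0 0 0;0 0 0 0;0 0 0 0;0 0 0 0", "gripper": 0}}

```text
t: 7.2
tcp_pos: [0.5869, 0.2161, 0.1723]
tool_rot: [0.998, 0.07, -0.0, -0.0]
force: [-0.3, -0.3, 0.2]
finger_gap: 1.0
gripper_force: 0.0
```

Request:
{"name": "step_arm", "arguments": {"targets": "0 0 -25 0;0 0 -50 0;0 0 -75 0;0 0 -75 0"}}

```text
t: 7.6
tcp_pos: [0.5894, 0.2166, 0.2514]
tool_rot: [0.998, 0.07, 0.004, -0.0]
force: [0.6, 0.2, 0.7]
finger_gap: 0.998
gripper_force: 0.0
```

```bash
python3 -c "
from go import *
a=snap('scene','s4')
cv2.imwrite('pics/c4.png',cv2.resize(a[150:290,340:480],None,fx=4,fy=4)[:,:,::-1])
for n in ('guard_plate','guard_grip'):
  for d in manip.mark_of('scene',n)[:2]: print(n,d)
print([proj('scene',np.array([*fx(55,60),z])/1000) for z in (150,175,200)])
go(511,-318,120,9);go(511,-318,200,9)"
```

```text
guard_plate {'position': [396.6, 226.1], 'p': 0.94}
guard_grip {'position': [424.7, 200.8], 'p': 0.86}
[array([418.91998311, 209.21092814]), array([420.28344242, 201.07133298]), array([421.68307381, 192.71579736])]
t 7.75 at [586.2 216.  246.5] yaw 8.07 -> shift [-149.2  518.1  126.8] turn -0.93
t 7.75 at [586.2 216.  246.5] yaw 8.07 -> shift [-149.4  518.1   46.8] turn -0.93
```

View pics/c4.png

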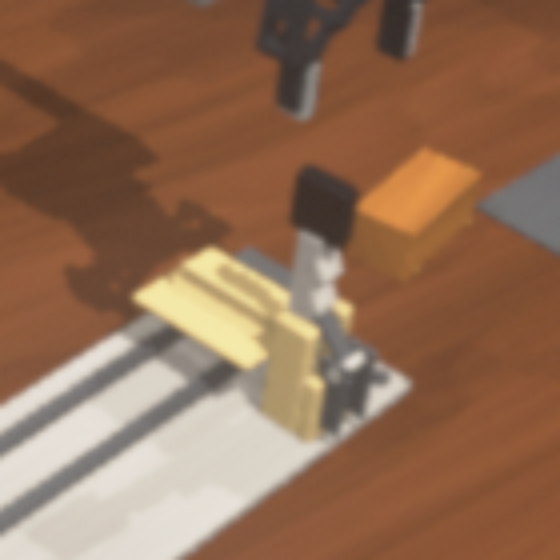

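The guard stays at the first notch: handle at scene (424,201), and z = 175 mm predicts row 201. Now to the bar.

Request:
{"name": "step_arm", "arguments": {"targets": "-13 46 0 0;-27 92 0 0;-40 138 0 0;-53 184 0 0;-67 230 0 0;-80 276 0 0;-93 322 20 0;-106 368 40 -0.9;-120 414 60 -0.9;-133 460 85 -0.9;-149 518 105 -0.9;-149 518 125 -0.9"}}

```text
t: 8.95
tcp_pos: [0.5117, -0.3222, 0.121]
tool_rot: [0.997, 0.077, 0.001, 0.001]
force: [0.3, -0.1, 0.7]
finger_gap: 0.997
gripper_force: 0.0
```

Request:
{"name": "step_arm", "arguments": {"targets": "0 0 0 0;0 0 0 0"}}

```text
t: 9.15
tcp_pos: [0.5107, -0.3167, 0.1204]
tool_rot: [0.997, 0.077, -0.002, -0.002]
force: [0.5, 0.0, 0.4]
finger_gap: 1.002
gripper_force: 0.0
```

```bash
python3 -c "
from go import *
a=snap('scene','s5')
cv2.imwrite('pics/c5.png',cv2.resize(a[220:370,140:300],None,fx=4,fy=4)[:,:,::-1])
go(510.5,-317.8,10,9)
s=manip.sense();print([proj('scene',np.array(q)/1000)*4-[560,880] for q in((510.5,-317.8,36),(589.5,-305.3,36),(431.5,-330.3,36))])"
```

```text
t 9.2 at [ 511.5 -316.4  121.6] yaw 8.97 -> shift [ -1.    1.5 111.5] turn -0.03
[array([299.1811648 , 370.92858992]), array([383.60029378, 452.62281227]), array([221.0902132, 295.3582821])]
```

View pics/c5.png

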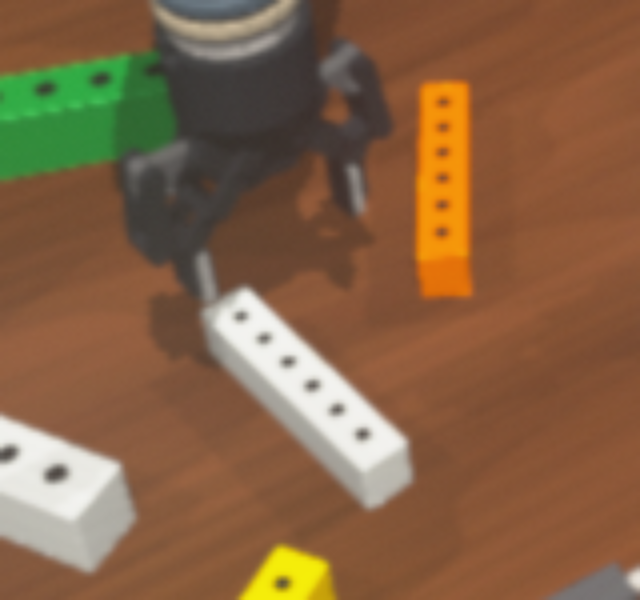

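The bar's end midpoints at crop (226,303) and (385,455) match the predictions, and there is room around it for the fingers. I'll descend and grip.

Request:
{"name": "step_arm", "arguments": {"targets": "-1 2 30 0;-1 2 60 0;-1 2 85 0;-1 2 100 0;-1 2 110 0;-1 2 110 0;-1 2 110 0"}}

```text
t: 9.9
tcp_pos: [0.5122, -0.3199, 0.0132]
tool_rot: [0.997, 0.078, 0.001, 0.001]
force: [0.4, 0.1, 0.2]
finger_gap: 0.999
gripper_force: 0.0
```

Request:
{"name": "step_arm", "arguments": {"targets": "0 0 0 0;0 0 0 0;0 0 0 0;0 0 0 0;0 0 0 0;0 0 0 0;0 0 0 0;0 0 0 0;0 0 0 0", "gripper": 1, "squeeze": 60}}

```text
t: 10.8
tcp_pos: [0.5115, -0.3197, 0.013]
tool_rot: [0.997, 0.078, 0.0, -0.0]
force: [-0.7, 1.8, 6.1]
finger_gap: 0.336
gripper_force: 62.8
```

Request:
{"name": "step_arm", "arguments": {"targets": "0 0 -15 0;0 0 -40 0;0 0 -70 0;0 0 -100 0;0 0 -100 0;0 0 -100 0"}}

```text
t: 11.4
tcp_pos: [0.5111, -0.3197, 0.1124]
tool_rot: [0.997, 0.078, 0.0, 0.0]
force: [-1.1, -0.3, -5.7]
finger_gap: 0.335
gripper_force: 61.7
```

```bash
sed -i 's/541,149.3/540.5,150.3/' go.py; python3 -c "
from go import *
print(fx(-20,-105));go(*fx(-20,-105),110,98.1)"
```

```text
(np.float64(535.4941561991151), np.float64(43.5294913010098))
t 11.4 at [ 511.1 -319.7  112.4] yaw 8.96 -> shift [  80.7 -355.     2.3] turn -89.14
```

Request:
{"name": "step_arm", "arguments": {"targets": "8 -35 0 -8;16 -70 0 -16;24 -105 0 -24;32 -140 0 -32;40 -176 0 -40;48 -212 0 -48;56 -248 0 -56;64 -284 0 -64;71 -315 0 -72;77 -340 0 -80;80.7 -355 0 -88;80.7 -355 0 -89.1"}}

```text
t: 12.6
tcp_pos: [0.5339, 0.0457, 0.1103]
tool_rot: [0.654, 0.757, -0.001, -0.002]
force: [-0.3, -0.4, -4.9]
finger_gap: 0.337
gripper_force: 61.6
```

Request:
{"name": "step_arm", "arguments": {"targets": "0 0 0 0;0 0 0 0;0 0 0 0"}}

```text
t: 12.9
tcp_pos: [0.5356, 0.0425, 0.1119]
tool_rot: [0.657, 0.754, -0.0, -0.0]
force: [0.1, -0.2, -3.6]
finger_gap: 0.338
gripper_force: 61.6
```

```bash
python3 - <<'E'
from go import *
go(*fx(-20,-105),23,98.1)
a=snap('scene','s6');b=snap('top','t6')
A=cv2.resize(a[190:330,280:460],None,fx=3,fy=3);B=cv2.resize(b[170:290,195:355],None,fx=3.5,fy=3.5)
h=max(A.shape[0],B.shape[0]);
cv2.imwrite('pics/c6a.png',A[:,:,::-1]);cv2.imwrite('pics/c6b.png',B[:,:,::-1])
E
```

```text
t 12.9 at [535.6  42.5 111.9] yaw 97.93 -> shift [ 1.1  0.2 88.9] turn -0.17
```

View pics/c6a.png

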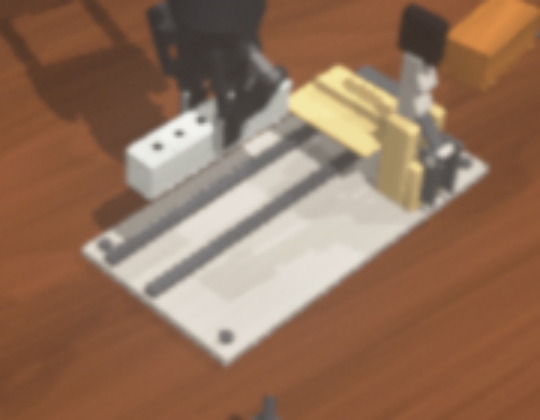

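The bar is held above the channel, with its front end clear of the raised guard. Only one picture is left, so I'll check the channel's lateral position numerically from the rails in the earlier top picture.

```bash
python3 - <<'E'
from go import *
np.set_printoptions(precision=1,suppress=True)
o=np.array(fx(0,0));a=np.radians(8.1);Ri=np.array([[np.cos(a),np.sin(a)],[-np.sin(a),np.cos(a)]])
for cam,f in(("top","top1"),("scene","scene1")):
    g=cv2.GaussianBlur(cv2.cvtColor(cv2.imread(f"pics/{f}.png"),cv2.COLOR_BGR2GRAY),(0,0),.5).astype(np.float32)
    for z in (18,):
        X=np.arange(-75,45,.5);acc=[]
        for y0 in(-180,-130,-80,-30):
            pr=[]
            for x in X:
                p=[proj(cam,np.array([*fx(x,y),z])/1000) for y in range(y0,y0+40,4)]
                p=np.array(p,np.float32)
                pr.append(cv2.remap(g,p[:,0:1],p[:,1:2],cv2.INTER_LINEAR).mean())
            pr=np.array(pr);dark=np.clip(170-pr,0,None)
            L=(X>-70)&(X<-20);H=(X>=-20)&(X<30)
            acc.append([y0,(X*dark)[L].sum()/dark[L].sum(),(X*dark)[H].sum()/dark[H].sum()])
        acc=np.array(acc);print(cam,"y0, rail centres (expected -45, 5), mid (exp -20)\n",np.c_[acc,acc[:,1:].mean(1)])
E
```

```text
Traceback (most recent call last):
  File "h.py", line 9, in proj
    c=manip.get_calibration(cam);f=240/np.tan(np.radians(c["fov_y"])/2);T=np.array(c["extrinsics"])
ValueError: time passes only in moves, steps and waits
```

```bash
sed -i 's/manip.get_calibration(cam)/cal(cam)/; 2i import functools\ncal=functools.lru_cache(lambda c: manip.get_calibration(c))' h.py; cat > rails.py <<'E'
from go import *
np.set_printoptions(precision=1,suppress=True)
for cam,f in(("top","top1"),("scene","scene1")):
    g=cv2.cvtColor(cv2.imread(f"pics/{f}.png"),cv2.COLOR_BGR2GRAY).astype(np.float32)
    X=np.arange(-68,28,.5);acc=[]
    for y0 in(-180,-130,-80,-30):
        P=np.array([[proj(cam,np.array([*fx(x,y),18])/1000) for y in range(y0,y0+40,4)] for x in X],np.float32)
        pr=cv2.remap(g,P[...,0],P[...,1],cv2.INTER_LINEAR).mean(1)
        d=np.clip(170-pr,0,None);L=X<-20
        c=[(X*d)[m].sum()/d[m].sum() for m in(L,~L)];acc.append([y0,*c,np.mean(c)])
    print(cam,"y0, rail centres (expect -45, 5), mid (-20)\n",np.array(acc))
E
python3 rails.py
```

```text
top y0, rail centres (expect -45, 5), mid (-20)
 [[-180.   -47.9    1.6  -23.2]
 [-130.   -48.     2.   -23. ]
 [ -80.   -48.     1.6  -23.2]
 [ -30.   -47.9    1.7  -23.1]]
scene y0, rail centres (expect -45, 5), mid (-20)
 [[-180.   -41.1    9.   -16. ]
 [-130.   -41.     8.8  -16.1]
 [ -80.   -41.3    8.7  -16.3]
 [ -30.   -41.3    8.3  -16.5]]
```

Rail spacing and yaw agree. Once the visible rail sides are allowed for, the two cameras bracket the estimate to within about 1.5 mm, against 4 mm of clearance. I'll lower in stages.

Request:
{"name": "step_arm", "arguments": {"targets": "1 -0.3 25 0;1 -0.3 50 0;1 -0.3 70 0;1 -0.3 76 0;1 -0.3 76 0;1 -0.3 76 0"}}

```text
t: 13.6
tcp_pos: [0.5361, 0.0441, 0.037]
tool_rot: [0.656, 0.755, 0.0, 0.001]
force: [0.7, 0.1, -4.0]
finger_gap: 0.338
gripper_force: 61.4
```

Request:
{"name": "step_arm", "arguments": {"targets": "0 0 3 0;0 0 6 0;0 0 8 0;0 0 8 0"}}

```text
t: 14.0
tcp_pos: [0.5353, 0.0444, 0.0283]
tool_rot: [0.656, 0.755, -0.0, -0.0]
force: [-0.4, -0.0, -4.2]
finger_gap: 0.338
gripper_force: 61.5
```

Request:
{"name": "step_arm", "arguments": {"targets": "0 0 2 0;0 0 4 0;0 0 5 0;0 0 5 0;0 0 5 0"}}

```text
t: 14.5
tcp_pos: [0.5353, 0.0444, 0.0233]
tool_rot: [0.656, 0.755, -0.0, -0.0]
force: [0.1, 0.1, -4.3]
finger_gap: 0.338
gripper_force: 61.6
```

Request:
{"name": "step_arm", "arguments": {"targets": "0 0 0.5 0;0 0 1 0;0 0 1.5 0;0 0 1.5 0"}}

```text
t: 14.9
tcp_pos: [0.5354, 0.0444, 0.023]
tool_rot: [0.656, 0.755, 0.0, 0.0]
force: [-1.6, -0.4, 5.0]
finger_gap: 0.34
gripper_force: 63.0
```

Request:
{"name": "step_arm", "arguments": {"targets": "0 0 0 0;0 0 0 0;0 0 0 0;0 0 0 0;0 0 0 0;0 0 0 0;0 0 0 0", "gripper": 0}}

```text
t: 15.6
tcp_pos: [0.5353, 0.0444, 0.0217]
tool_rot: [0.656, 0.755, -0.0, -0.0]
force: [0.0, -0.0, -1.0]
finger_gap: 0.999
gripper_force: 0.0
```

Request:
{"name": "step_arm", "arguments": {"targets": "0 0 -25 0;0 0 -55 0;0 0 -80 0;-40 0 -80 0;-80 0 -80 0;-118 0 -80 0;-118 0 -80 0;-118 0 -80 0;-118 0 -80 0"}}

```text
t: 16.5
tcp_pos: [0.5511, -0.0714, 0.1015]
tool_rot: [0.655, 0.755, -0.0, -0.001]
force: [0.8, -0.0, 0.8]
finger_gap: 1.002
gripper_force: 0.0
```

```bash
python3 - <<'E'
from go import *
from fit import fit
go(*fx(-20.5,-215),28,98.1)
im=snap('scene','s7');snap('top','t7')
hsv=cv2.cvtColor(im,cv2.COLOR_RGB2HSV)
# predicted bar-top corners, overlay with both cameras
out=[]
for c,f in(('scene','s7'),('top','t7')):
    v=cv2.imread(f'pics/{f}.png')
    pts=np.array([proj(c,np.array([*fx(x,y),46])/1000) for x,y in((-35,-185),(-5,-185),(-5,-25),(-35,-25))])
    lo=(pts.mean(0)-[65,75]).astype(int);cr=cv2.resize(v[lo[1]:lo[1]+150,lo[0]:lo[0]+130],None,fx=3,fy=3,interpolation=cv2.INTER_CUBIC)
    for p in pts: cv2.circle(cr,tuple(int(a) for a in (p-lo+.5)*3),3,(0,0,255),1)
    out.append(cr)
cv2.imwrite('pics/c7.png',np.hstack(out))
E
```

```text
t 16.5 at [551.1 -71.4 101.5] yaw 98.09 -> shift [ 5.9  0.4 73.6] turn -0.01
```

View pics/c7.png

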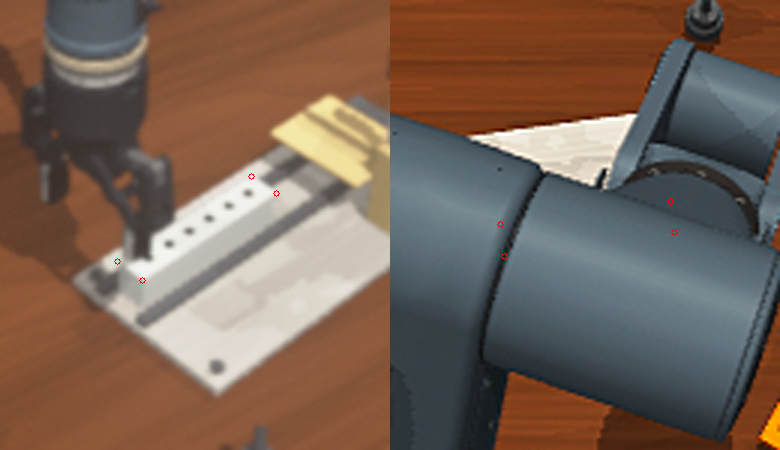

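The bar lies flat in the channel between the rails, clear of the guard, with its tail at crop (130,265). I'll shut the fingers, descend behind the tail and push.

Request:
{"name": "step_arm", "arguments": {"targets": "0 0.4 0 0;0 0.4 0 0;0 0.4 0 0;0 0.4 0 0;0 0.4 0 0;0 0.4 0 0;0 0.4 0 0;0 0.4 25 0;0 0.4 50 0;0 0.4 73 0;0 0.4 73 0;0 0.4 73 0", "gripper": 1, "squeeze": 40}}

```text
t: 17.8
tcp_pos: [0.5522, -0.0724, 0.0287]
tool_rot: [0.656, 0.755, -0.0, -0.0]
force: [-0.2, -0.1, 0.7]
finger_gap: 0.001
gripper_force: 0.0
```

Request:
{"name": "step_arm", "arguments": {"targets": "6 0 0 0;12 0 0 0;18 0 0 0;24 0 0 0;30 0 0 0;36 0 0 0;44 0 0 0;52 0 0 0;60 0 0 0;60 0 0 0"}}

```text
t: 18.8
tcp_pos: [0.5435, -0.0116, 0.0289]
tool_rot: [0.655, 0.755, 0.0, -0.0]
force: [-0.2, -0.3, 0.1]
finger_gap: -0.004
gripper_force: 0.2
```

Request:
{"name": "step_arm", "arguments": {"targets": "8 0 0 0;16 0 0 0;24 0 0 0;32 0 0 0;40 0 0 0;48 0 0 0;56 0 0 0;64 0 0 0;72 0 0 0;80 0 0 0;88 0 0 0"}}

```text
t: 19.9
tcp_pos: [0.5313, 0.0748, 0.0288]
tool_rot: [0.656, 0.755, -0.0, -0.0]
force: [0.7, -3.4, 3.1]
finger_gap: 0.005
gripper_force: 2.1
```

Request:
{"name": "step_arm", "arguments": {"targets": "2 0 0 0;4 0 0 0;6 0 0 0;8 0 0 0;10 0 0 0"}}

```text
t: 20.4
tcp_pos: [0.5301, 0.084, 0.0288]
tool_rot: [0.656, 0.755, -0.0, -0.0]
force: [1.7, -3.5, 2.8]
finger_gap: 0.003
gripper_force: 2.1
```

```bash
python3 - <<'E'
from go import *
go(*fx(-20,-51),28.5,98.1)
im=snap('scene','s8')
for d in manip.masks_of('scene','bar'): print(round(d['p'],2),d['position'],d['pixels'].sum())
for y in(-60,-50,-40,-30):print(y,proj('scene',np.array([*fx(-5,y),46])/1000))
E
```

```text
t 20.4 at [530.1  84.   28.8] yaw 98.04 -> shift [13.2 -0.4  0.3] turn -0.06
0.85 [376.9, 249.3] 345
0.8 [128.2, 335.4] 2495
0.67 [163.3, 252.0] 2410
0.63 [254.0, 264.2] 732
-60 [365.48152131 249.98006139]
-50 [368.15637045 248.23140037]
-40 [370.8099561 246.4966402]
-30 [373.44253078 244.77561578]
```

Request:
{"name": "step_arm", "arguments": {"targets": "1.5 0 0 0;3 0 0 0;4.5 0 0 0;6 0 0 0;7.5 0 0 0;8 0 0 0"}}

```text
t: 21.1
tcp_pos: [0.5289, 0.0922, 0.0288]
tool_rot: [0.656, 0.755, -0.0, -0.0]
force: [1.0, -4.3, 2.4]
finger_gap: -0.002
gripper_force: 1.9
```

Request:
{"name": "step_arm", "arguments": {"targets": "0.5 0 0 0;1 0 0 0;1.5 0 0 0;2 0 0 0;2 0 0 0"}}

```text
t: 21.6
tcp_pos: [0.5287, 0.094, 0.0288]
tool_rot: [0.656, 0.755, 0.0, -0.0]
force: [0.1, -3.2, 1.6]
finger_gap: -0.002
gripper_force: 1.6
```

Request:
{"name": "step_arm", "arguments": {"targets": "0.5 0 0 0;1 0 0 0;1.5 0 0 0;2 0 0 0;2 0 0 0"}}

```text
t: 22.1
tcp_pos: [0.5284, 0.0961, 0.0288]
tool_rot: [0.656, 0.755, 0.0, -0.0]
force: [0.3, -3.3, 1.0]
finger_gap: 0.001
gripper_force: 1.5
```

Request:
{"name": "step_arm", "arguments": {"targets": "0.5 0 0 0;1 0 0 0;1.5 0 0 0;2 0 0 0;2 0 0 0"}}

```text
t: 22.6
tcp_pos: [0.5282, 0.0976, 0.0288]
tool_rot: [0.655, 0.755, -0.0, 0.0]
force: [1.1, -4.7, 1.2]
finger_gap: -0.004
gripper_force: 2.5
```

Request:
{"name": "step_arm", "arguments": {"targets": "0.5 0 0 0;1 0 0 0;1.5 0 0 0;2 0 0 0;2 0 0 0"}}

```text
t: 23.1
tcp_pos: [0.5289, 0.0978, 0.0288]
tool_rot: [0.655, 0.756, -0.001, 0.002]
force: [1.1, -11.7, 0.0]
finger_gap: 0.002
gripper_force: 6.1
```

Motion has stopped and the force is rising where the stop is expected (predicted TCP y 97.1, measured 97.8). One more millimetre to confirm, then retreat.

Request:
{"name": "step_arm", "arguments": {"targets": "0.5 0 0 0;1 0 0 0;1 0 0 0"}}

```text
t: 23.4
tcp_pos: [0.529, 0.0979, 0.0289]
tool_rot: [0.655, 0.756, -0.001, 0.002]
force: [2.0, -16.4, 0.1]
finger_gap: -0.003
gripper_force: 8.0
```

Request:
{"name": "step_arm", "arguments": {"targets": "-5 0 0 0;-20 0 0 0;-40 0 0 0;-60 0 0 0;-60 0 -30 0;-60 0 -70 0;-60 0 -110 0;-100 0 -130 0;-130 0 -130 0;-130 0 -130 0;-130 0 -130 0"}}

```text
t: 24.5
tcp_pos: [0.5453, -0.0281, 0.1585]
tool_rot: [0.656, 0.754, 0.0, -0.001]
force: [-0.4, -0.6, -0.9]
finger_gap: 0.001
gripper_force: 0.0
```

```bash
python3 - <<'E'
from go import *
im=snap('scene','s9')
for n in('bar','guard_grip','guard_plate'):
    for d in manip.mark_of('scene',n)[:5]: print(n,round(d['p'],2),np.round(d['position'],1))
m=[d for d in manip.masks_of('scene','bar') if abs(d['position'][0]-375)<20]
for d in m: print(d['position'],d['pixels'].sum())
# tail edge along the bar's top centre line
g=cv2.cvtColor(im,cv2.COLOR_RGB2GRAY).astype(np.float32)
print("tail profile",[(y,int(g[tuple(np.round(proj('scene',np.array([*fx(-17,y),46])/1000)).astype(int)[::-1])])) for y in range(-70,-10,4)])
print("grip z150/175/200",[proj('scene',np.array([*fx(55,60),z])/1000).round(1) for z in(150,175,200)])
E
```

```text
bar 0.97 [131.  340.2]
bar 0.87 [250.7 269.5]
bar 0.78 [388.  241.5]
bar 0.77 [196.8 400.1]
bar 0.65 [164.  259.2]
guard_grip 0.68 [423.1 200.9]
guard_plate 0.71 [395.2 226.4]
[376.7, 242.4] 437
tail profile [(-70, 114), (-66, 110), (-62, 133), (-58, 163), (-54, 167), (-50, 166), (-46, 167), (-42, 178), (-38, 231), (-34, 239), (-30, 238), (-26, 231), (-22, 172), (-18, 194), (-14, 218)]
grip z150/175/200 [array([419.1, 209. ]), array([420.4, 200.8]), array([421.8, 192.5])]
```

The bar's tail edge is at fixture y ≈ -40, so it is home. The guard is still on the first notch and the arm is clear.

```bash
python3 -c "
from station import manip
print(manip.sign_off())"
```

```text
the job is handed in; nothing more can be done
None
```

The job is handed in at about 25 s of the 64 s: the guard was left on its first notch, and the small white bar was laid in the channel, released, then pushed by its tail under the guard and home against the end stop.

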